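Square a sample tile up in the stamping jig and clamp it

ROBOT

A 6-joint arm with a two-finger parallel gripper is mounted at the origin on a cart in front of the work surface, level with it; the furniture and walls round the work are solid. World frame = base frame: x ahead of the robot, y to its left, z up, the work surface at z = 0. Lengths are in mm, angles in rad, forces in N, time in s.
With the tool pointing down it reaches from about 275 to 750 mm from the base axis. Payload 10.2 kg.
Tool frame: the origin (TCP) lies where the fingers leave the gripper's body, on its centre line; the fingertips stand 73 mm ahead of it and the grasp point (between the pads) lies 54 mm ahead of it; z points along the fingers, y is the line along which they close (so a half turn about z gives the same grasp; the last joint's range is limited). The gripper opens to 85 mm and grips with 20 to 120 N. Pads are 22 mm wide; open, the fingers measure 114 mm over their backs; the gripper's body (76 mm by 85 mm) begins 54 mm behind the grasp point. The pads swing forward as they close: fully open they stand 13 mm farther back than shut.
Start: joints at [-1.563, 0.313, 1.498, -0, 1.331, -0.223], TCP at [120.083, -511.089, 303.894] pointing down, gripper open.
Joint ranges: [-2.94, 2.94], [-0.97, 2.17], [0.19, 2.56], [-1.23, 4.37], [0.02, 3.11], [-2.88, 2.88]. Speed limits (rad/s): [2.39, 2.39, 3.01, 3.14, 3.14, 3.14].

INTERFACE

Orientations are given as a unit quaternion [w, x, y, z].
In Python, from rig import ctrl gives the robot as it stands.
- The arm moves only by the shell command python3 -m creep 'ROWS' [OPENING] [FORCE]. ROWS is JSON, a list that holds one entry, the list of rows, each a list of 6 numbers: the shift along the world's x, y, z in units of 25 mm (1.0 is 25 mm), then the turn, a rotation vector about the world's x, y, z in units of 5 degrees (1.0 is 5 degrees). In form: [[[x, y, z, ax, ay, az], ...]]. A call has 1 to 20 rows; each row is the pose to reach, as a shift and turn from the pose commanded when the call began; what a row does not reach only later rows make up. A row lasts 1/12 s, in which the tool goes at most 41.7 mm and 7.16 degrees, less where a joint would pass 70% of its speed; a pose out of reach is approached as far as the arm can. A call with a gripper value outside its range is refused whole. OPENING is the finger opening in mm, from 0 to 85.4, set as the call begins (- or left out, the last holds). The fingers move at their own pace and stop on an object; FORCE is the grip in N (left out, the last holds). Time passes only in rows, so rows that repeat a pose let the fingers close. It gives the time, the measured TCP pose, the force, the opening and the grip force at its end, in the units of the state.
- ctrl.sense(): the state, without advancing time (a new reading comes with each control period).
- ctrl.capture(name): name is "scene" or "top"; returns a dict with "image" (400x640x3 uint8, red, green, blue), "fx", "fy", "cx", "cy" (pixels), "k1" (the pictures are not rectified: a ray, as slopes to the right and down, at radius r is drawn at 1 + k1 r^2 times it, then the intrinsics apply), "R" (3x3) and "t" (3): a world point X has camera coordinates R X + t. Camera axes: x right, y down, z forward; pixel columns grow to the right and rows downward; lengths in mm; the calibration is good to about 2 mm. A picture is of the moment at which its call begins. There is no depth.
- ctrl.finish_job(): hands the job in; it is judged then, once.
The state is a dict: "time_s": time; "joints": joint angles; "dq": joint speeds; "tau": joint torques, N m; "eef_pos": TCP position; "ee_rot": TCP orientation; "force": force on the tool from outside, world axes, zero at the start; "wrist_torque": the same for the moment, N m; "grip_width": opening from 0.0 (shut) to 1.0 (fully open); "grip_force": force on a finger pad.
Only numpy, scipy, OpenCV 4.12 (cv2) and the standard library are available. Lean on these libraries where they do the work, as an engineer would, in place of code of your own. Each camera call takes 0.05 s, during which the arm holds its last target. There are 200 camera calls.

TASK

Square up the rust-brown bronze sample tile in the stamping jig with gentle fingertip taps, sliding it on its anvil and never picking it up. First tap its long edge on the robot's side until its other long edge lies flush along the back fence, then tap its free short end (the one away from the clamp) until its other short end rests against the end stop, still flush with the fence. Last, press the toggle clamp's red handle fully down so that the rubber foot holds the tile, let go, and leave the other things on the turntable where they are.

Things in the scene. Friction and masses are not known exactly. Their poses are not given: they have to be found in the camera images.
- jig: Stamping jig, bolted down: a grey metal plate 12 mm thick flat on the turntable. Origin on the turntable under the centre of the tile's place; x points to the back fence (away from the robot, within 0.25 rad), y to the end stop and clamp (robot's left). The plate spans x -75 to +45, y -85 to +130 mm. A steel anvil (x -19 to +22, y -26 to +30 mm) stands 8 mm above the plate; the tile lies on it and overhangs its front and right edges by some mm.
- back_fence (a point): Middle of the back fence's face, level with the tile's mid-thickness: a dark steel bar, face towards the robot at jig x = +22.5 mm, from jig y -49 to +25 mm, 18 mm high above the plate, 12 mm thick. Axes as the jig's.
- end_stop (a point): Middle of the end stop's face, level with the tile's mid-thickness: a dark steel bar, face towards the tile at jig y = +30 mm, from jig x -22 to +14 mm, 18 mm high above the plate, 12 mm thick. Axes as the jig's.
- clamp_arm: Steel arm of the toggle clamp with a black rubber foot; origin on its pivot, jig y = +68 mm, 50 mm above the turntable. Open it stands upright, up to 0.13 m above the turntable and nowhere nearer the tile's place than jig y = +35 mm. Pressing the handle swings it over the end stop; the sprung foot lands on the middle of the seated tile and presses with about 2 N.
- tile_seat (a point): Where the centre of the brown tile's underside lies when it is fully seated: on the anvil's top, 20 mm above the turntable; axes as the jig's.
- brown_tile: The rust-brown bronze sample tile, a loose plate 45 x 60 x 8 mm, about 0.19 kg, lying flat on the jig's anvil. Origin at the centre of its underside, x across its 45 mm width, y along its 60 mm length, z up. It starts 6 to 13 mm short of the back fence and 10 to 20 mm short of the end stop, up to 0.12 rad askew. Askew against the fence it can wedge; a tap on the half of the edge that lags frees it.
- clamp_handle (a joint): Swing of the clamp's handle: 0 = raised (open), 0.85 rad = fully down (clamped); starts at 0 to 0.15. Level pivot along the jig's x at jig y = +92 mm, 50 mm above the turntable. It points to the jig's +y, rising 0.94 rad from level at 0 and 0.09 rad at 0.85. It stays put; about 7 N down on the grip moves it, 12 N brings it home. Red grip: 15 mm round, 36 to 125 mm from the pivot (its end 0.16 m up when open).
- handle_press (a point): Point on the top of the red grip, 105 mm from the pivot, moving with the handle: about 139 mm above the turntable when open, 67 mm when clamped. A fingertip going straight down from here stays on the grip.
- green_tile: Green sample tile, 45 x 60 x 8 mm, loose on the turntable to the right; leave alone. Origin under its centre.
- blue_tile: Blue sample tile, 45 x 60 x 8 mm, loose on the turntable to the right; leave alone. Origin under its centre.
- scraper: Scraper with wooden handle, 54 x 195 x 19 mm, loose on the turntable to the left; leave alone. Origin under its centre, handle along y.
Not all that is in view belongs to the job. Of the things that look like the brown_tile, the middle-sized one is meant.

How it is judged:
By the outcome, as a careful person would: the job done as asked, in the order asked, and still so for the second after the job is handed in, with the robot touching nothing.
It also fails if it takes over 64 s, if anything falls off the work surface, if the arm or the gripper's body presses on something with over 40 N, if the wrist force passes 120 N, or if a joint passes its speed limit or range.

## Working session

There is one attempt and no reset: what is moved stays moved. The work goes in short steps, Python scripts to look and compute and a shell command to move; the robot and the scene stay as the last step left them, time stands still between calls to the robot, and variables do not carry over. Pictures are saved under pics/ and viewed, at most 10 in all, crops included, and the job is handed in when it is done.

```bash
mkdir -p pics
cat > h.py <<'E'
import numpy as np,cv2
from rig import ctrl
def ray(c,u,v):
    p=np.array([[(u-c['cx'])/c['fx'],(v-c['cy'])/c['fy']]])
    d=p[0].copy()
    for _ in range(20): d=p[0]/(1+c['k1']*(d@d))
    R=np.array(c['R']);t=np.array(c['t'])
    return -R.T@t, R.T@np.array([d[0],d[1],1])
def onz(c,u,v,z):
    o,d=ray(c,u,v); return o+d*(z-o[2])/d[2]
def proj(c,X):
    x=np.array(c['R'])@np.array(X,float)+np.array(c['t']); s=x[:2]/x[2]; s=s*(1+c['k1']*(s@s))
    return np.array([s[0]*c['fx']+c['cx'],s[1]*c['fy']+c['cy']])
def save(c,n): cv2.imwrite('pics/'+n,cv2.cvtColor(c['image'],cv2.COLOR_RGB2BGR))
E
python3 - <<'E'
from h import *
for n in('scene','top'):
    c=ctrl.capture(n);save(c,n+'0.png');o,d=ray(c,320,200);print(n,o,d,c['fx'],c['k1'])
print(ctrl.sense())
E
```

```text
scene [-74.99930118 460.05607221 976.12702518] [ 0.49498089 -0.39408536 -0.77456678] 454.50263431873344 -0.07448114057064452
top [ 355.11012933   -6.01108828 1053.39372129] [ 0.13845939 -0.00846895 -0.99042631] 361.22146955267283 -0.06503293047804007
{'time_s': 0.1, 'joints': array([-1.56337517e+00,  3.13392076e-01,  1.49834301e+00,  5.21984077e-06,
        1.33098063e+00, -2.23390502e-01]), 'dq': array([ 0.00011421, -0.00047168, -0.00102218,  0.00059728, -0.00090234,
        0.00057278]), 'tau': array([ 1.44217029e-03, -4.12903762e+01, -2.60142750e+01, -2.07469852e-04,
        3.03396781e-03, -1.54386959e-05]), 'eef_pos': array([ 120.09594329, -510.93693686,  303.40007453]), 'ee_rot': array([-5.57987099e-04,  9.93348050e-01,  1.15149194e-01,  6.30390841e-05]), 'force': array([-0.28656885,  0.11047943,  0.39799244]), 'wrist_torque': array([0.00053231, 0.01837546, 0.00203483]), 'grip_force': 0.0, 'grip_width': 0.9978120329927301}
```

View pics/scene0.png

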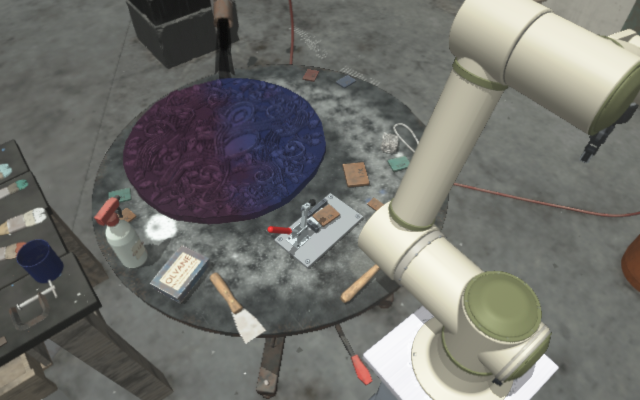

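View pics/top0.png

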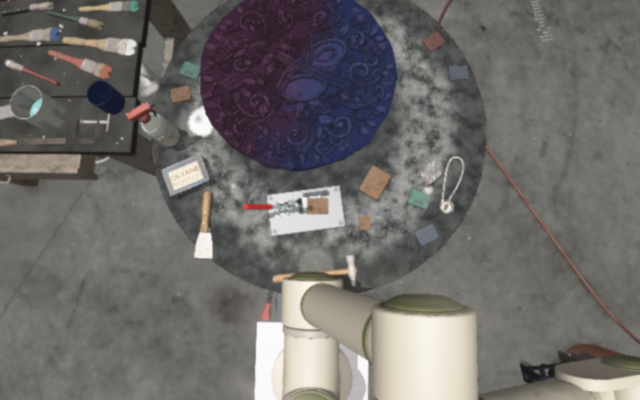

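The scene view shows the jig near (318,228) with the red grip at (280,230). In the top view the jig is at (305,210), the brown tile at (317,206) and the red grip at (258,207). I'll enlarge both.

Run:
```python
from h import *
a=cv2.imread('pics/top0.png')[180:240,238:352]; b=cv2.imread('pics/scene0.png')[185:270,258:372]
a=cv2.resize(a,None,fx=5,fy=5,interpolation=cv2.INTER_CUBIC)
b=cv2.resize(b,None,fx=5,fy=5,interpolation=cv2.INTER_CUBIC)[:,:570]
cv2.imwrite('pics/c1.png',cv2.resize(np.vstack([a,b]),None,fx=.8,fy=.8))
```

```text
(no output)
```

View pics/c1.png

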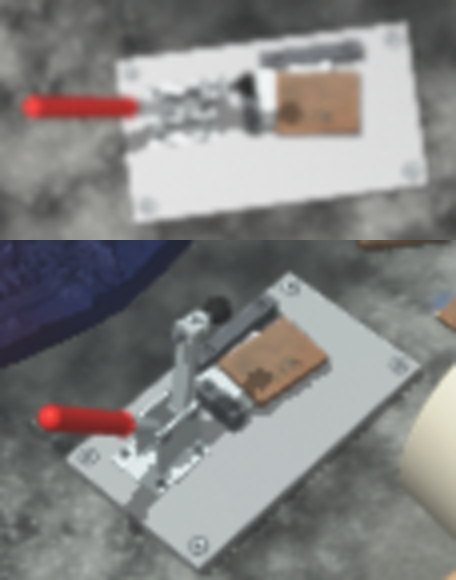

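The crop shows the plate, tile, fence, stop and open clamp clearly. The plate corners in the top part are about (118,62), (407,22), (427,185) and (135,221). Next I'll refine the edges to sub-pixel.

```bash
cat >> h.py <<'E'
from scipy.ndimage import map_coordinates
def edge(g,p,q,sgn,w=2.5,lo=.15,hi=.85):
    # p->q; refine by strongest gradient; sgn=+1: brightness g falls towards outside normal
    p,q=np.array(p,float),np.array(q,float);d=q-p;n=np.array([d[1],-d[0]])/np.linalg.norm(d)
    s=np.arange(-w,w+.01,.1);P=[]
    for f in np.linspace(lo,hi,25):
        m=p+f*d;pts=m+s[:,None]*n
        v=map_coordinates(g,[pts[:,1],pts[:,0]],order=1)
        G=np.clip(-sgn*np.gradient(v),0,None);i=G.argmax();k=slice(max(0,i-8),i+9)
        if G[i]>0:P.append(m+n*(G[k]@s[k]/G[k].sum()))
    l=cv2.fitLine(np.array(P,np.float32),cv2.DIST_HUBER,0,.01,.01).ravel()
    return l
def inter(a,b):
    t=np.linalg.solve(np.array([a[:2],-b[:2]]).T,b[2:]-a[2:]);return a[2:]+t[0]*a[:2]
def poly(g,pts,**k): # corners clockwise in image (normal outward)
    L=[edge(g,pts[i],pts[(i+1)%4],1,**k) for i in range(4)]
    return np.array([inter(L[i-1],L[i]) for i in range(4)])
def rigid(J,W):
    a,b=J.mean(0),W.mean(0);A,B=J-a,W-b
    th=np.arctan2((A[:,0]*B[:,1]-A[:,1]*B[:,0]).sum(),(A*B).sum())
    R=np.array([[np.cos(th),-np.sin(th)],[np.sin(th),np.cos(th)]])
    o=b-R@a;return o,th,(np.linalg.norm(W-(J@R.T+o),axis=1)).round(1)
E
python3 - <<'E'
from h import *
def c1(x,y):return (238+(x+.5)/4-.5,180+(y+.5)/4-.5)
def c2(x,y):return (258+(x+.5)/4-.5,185+(y-240+.5)/4-.5)
T=ctrl.capture('top');S=ctrl.capture('scene')
JP=np.array([[45,130],[45,-85],[-75,-85],[-75,130]]);JT=np.array([[22.5,30],[22.5,-30],[-22.5,-30],[-22.5,30]])
seeds={'top':([c1(118,62),c1(407,22),c1(427,185),c1(135,221)],[c1(277,71),c1(360,71),c1(359,134),c1(275,134)]),
'scene':([c2(66,458),c2(289,271),c2(422,368),c2(198,570)],[c2(222,352),c2(290,319),c2(328,357),c2(262,404)])}
for n,c in(('top',T),('scene',S)):
    im=c['image'].astype(float)
    p=poly(im.mean(2),seeds[n][0]); W=np.array([onz(c,u,v,12)[:2] for u,v in p]); o,th,r=rigid(JP,W);print(n,'jig',o,th,r)
    g=im[:,:,0]-im[:,:,2]
    q=poly(g,seeds[n][1]); W2=np.array([onz(c,u,v,28)[:2] for u,v in q]); ot,tt,r=rigid(JT,W2)
    R=np.array([[np.cos(th),-np.sin(th)],[np.sin(th),np.cos(th)]])
    print('  tile',ot,tt,r,'in jig',R.T@(ot-o),tt-th); print((q-seeds[n][1]).round(1).tolist(), ((W2-o)@R).round(1).tolist())
    # red grip
    h=cv2.cvtColor(c['image'],cv2.COLOR_RGB2HSV);m=((h[:,:,1]>150)&(h[:,:,2]>90)&((h[:,:,0]<6)|(h[:,:,0]>174))).astype(np.uint8)
    k,l,st,ce=cv2.connectedComponentsWithStats(m)
    for i in range(1,k):
        x,y,w,hh,a=st[i]
        if a>15 and 235<ce[i][0]<300 and 190<ce[i][1]<240:print('grip',st[i],ce[i])
E
```

```text
top jig [488.72979057   6.80639862] 0.1518920499799444 [1.5 0.4 1.  0.8]
  tile [483.49407039  -6.31955146] 0.03904474932618983 [0.6 1.5 2.3 0.8] in jig [ -7.16150908 -12.18261544] -0.11284730065375458
[[-0.6, 0.3], [-0.0, 0.2], [-0.3, -1.0], [0.5, -0.0]] [[18.1, 15.4], [10.5, -45.3], [-31.0, -38.1], [-26.2, 19.3]]
grip [244 204  28   5 112] [256.69642857 206.30357143]
scene jig [488.74956396   8.43923962] 0.1575358929287385 [1.3 1.  1.  0.5]
  tile [483.35257196  -3.76515175] 0.027714823990834053 [1.1 0.5 0.3 0.9] in jig [ -7.24484737 -11.20655514] -0.12982106893790446
[[-1.3, 2.3], [-1.4, -0.9], [0.1, -0.1], [-1.0, 0.2]] [[18.2, 14.8], [11.6, -44.1], [-33.1, -38.0], [-25.7, 22.4]]
grip [268 226  24   7 125] [278.728 229.528]
```

```bash
python3 -m creep '[[[1.5,2.2,0,0,0,-0.2],[3,4.5,0,0,0,-0.5],[4.5,6.9,0,0,0,-0.87],[6,9.2,0,0,0,-0.87],[7.5,11.5,0,0,0,-0.87],[9,13.9,0,0,0,-0.87],[10.5,16.2,0,0,0,-0.87],[11.5,18,0,0,0,-0.87],[12.2,19,0,0,0,-0.87],[12.59,19.5,0,0,0,-0.87],[12.59,19.5,0,0,0,-0.87],[12.59,19.5,0,0,0,-0.87],[12.59,19.5,0,0,0,-0.87],[12.59,19.5,0,0,0,-0.87],[12.59,19.5,0,0,0,-0.87],[12.59,19.5,0,0,0,-0.87]]]' 0 20
```

```text
time_s: 1.53
eef_pos: [435.1, -22.1, 303.6]
ee_rot: [-0.0, 0.997, 0.079, -0.0]
force: [-0.4, -0.2, -0.2]
grip_width: -0.001
grip_force: 0.0
```

```bash
python3 -m creep '[[[0,0,-1.2,0,0,0],[0,0,-2.4,0,0,0],[0,0,-3.6,0,0,0],[0,0,-4.8,0,0,0],[0,0,-6,0,0,0],[0,0,-7,0,0,0],[0,0,-7.8,0,0,0],[0,0,-8.2,0,0,0],[0,0,-8.34,0,0,0],[0,0,-8.34,0,0,0],[0,0,-8.34,0,0,0]]]'
python3 - <<'E'
from h import *
S=ctrl.capture('scene');T=ctrl.capture('top');print(ctrl.sense()['eef_pos'],ctrl.sense()['force'])
b=S['image'][160:285,250:400];a=T['image'][180:260,238:388]
o=cv2.resize(np.vstack([a,b]),None,fx=2.9,fy=2.9,interpolation=cv2.INTER_CUBIC)
cv2.imwrite('pics/c2.png',o[:,:,::-1])
E
```

```text
time_s: 2.45
eef_pos: [435.0, -24.3, 96.0]
ee_rot: [0.0, 0.997, 0.077, 0.0]
force: [-0.2, -0.7, 0.0]
grip_width: -0.004
grip_force: 0.0
[435.15782485 -24.02477517  96.26035926] [ 0.6006758   0.75073004 -0.59279839]
```

View pics/c2.png

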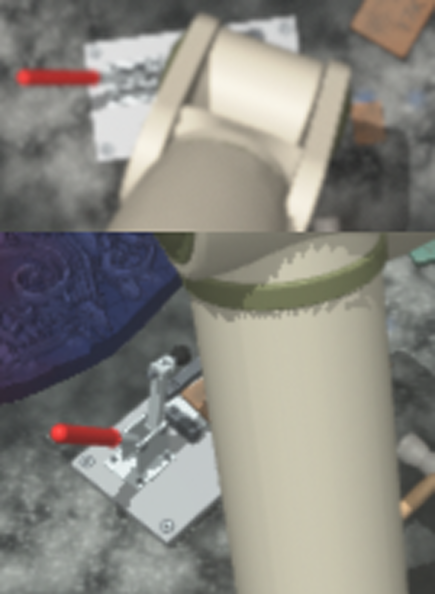

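The arm hides the jig in both views, so I'll advance slowly and watch the force.

```bash
python3 -m creep '[[[0.08,0.012,0,0,0,0],[0.16,0.025,0,0,0,0],[0.24,0.037,0,0,0,0],[0.32,0.05,0,0,0,0],[0.36,0.056,0,0,0,0],[0.4,0.062,0,0,0,0],[0.44,0.069,0,0,0,0],[0.48,0.075,0,0,0,0],[0.52,0.081,0,0,0,0],[0.56,0.087,0,0,0,0],[0.6,0.094,0,0,0,0],[0.64,0.1,0,0,0,0],[0.67,0.104,0,0,0,0],[0.7,0.109,0,0,0,0],[0.73,0.114,0,0,0,0],[0.76,0.119,0,0,0,0],[0.79,0.123,0,0,0,0],[0.79,0.123,0,0,0,0]]]'
for i in 1 ; do python3 -m creep '[[[0.03,0.005,0,0,0,0],[0.06,0.01,0,0,0,0],[0.06,0.01,0,0,0,0]]]'; done
```

```text
time_s: 4.05
eef_pos: [454.7, -20.5, 95.4]
ee_rot: [0.0, 0.997, 0.077, 0.0]
force: [0.3, -0.3, 0.4]
grip_width: 0.001
grip_force: 0.3
time_s: 4.3
eef_pos: [456.2, -20.3, 95.4]
ee_rot: [0.0, 0.997, 0.077, 0.0]
force: [-1.1, -0.3, -0.0]
grip_width: -0.002
grip_force: 0.3
```

```bash
python3 -m creep '[[[0.03,0.005,0,0,0,0],[0.06,0.01,0,0,0,0],[0.06,0.01,0,0,0,0]]]'|sed -n 2,4p;python3 -m creep '[[[0.02,0.003,0,0,0,0],[0.04,0.006,0,0,0,0],[0.04,0.006,0,0,0,0]]]'|sed -n 2,4p
```

```text
eef_pos: [457.7, -20.0, 95.4]
ee_rot: [0.0, 0.997, 0.077, 0.0]
force: [-0.1, -0.3, -0.7]
eef_pos: [458.6, -19.8, 95.4]
ee_rot: [-0.0, 0.997, 0.077, -0.0]
force: [-1.2, -1.0, 0.0]
```

```bash
python3 -m creep '[[[0.02,0.003,0,0,0,0],[0.04,0.006,0,0,0,0],[0.04,0.006,0,0,0,0]]]'|sed -n 2,4p;python3 -m creep '[[[0.02,0.003,0,0,0,0],[0.04,0.006,0,0,0,0],[0.04,0.006,0,0,0,0]]]'|sed -n 2,4p
```

```text
eef_pos: [459.2, -19.6, 95.3]
ee_rot: [-0.0, 0.997, 0.077, -0.001]
force: [-4.6, -0.7, 3.5]
eef_pos: [459.4, -19.5, 95.2]
ee_rot: [-0.0, 0.997, 0.078, -0.002]
force: [-9.9, -2.9, 7.2]
```

```bash
python3 -m creep '[[[-0.3,-0.05,0,0,0,0],[-0.8,-0.12,0,0,0,0],[-0.8,-0.12,0.8,0,0,0],[-0.8,-0.12,2,0,0,0],[-0.8,-0.12,3.5,0,0,0],[-0.8,-1,5,0,0,0],[-0.8,-2.5,6,0,0,0],[0,-4,6,0,0,0],[1,-5.5,6,0,0,0],[1.6,-7,6,0,0,0],[1.6,-8.5,6,0,0,0],[1.6,-9,6,0,0,0],[1.6,-9,6,0,0,0],[1.6,-9,6,0,0,0]]]'
cat > m.py <<'E'
from h import *
import sys
T=ctrl.capture('top');S=ctrl.capture('scene')
O=np.array([488.7,7.6]);th=.155;R=np.array([[np.cos(th),-np.sin(th)],[np.sin(th),np.cos(th)]])
JT=np.array([[22.5,30],[22.5,-30],[-22.5,-30],[-22.5,30]])
cx,cy=float(sys.argv[1]),float(sys.argv[2])
for n,c in(('top',T),('scene',S)):
    im=c['image'].astype(float);g=im[:,:,0]-im[:,:,2]
    sd=[proj(c,[*(O+R@(p+[cx,cy])),28]) for p in JT]
    q=poly(g,sd); W=np.array([onz(c,u,v,28)[:2] for u,v in q]); ot,tt,r=rigid(JT,W)
    print(n,'tile in jig',R.T@(ot-O),'yaw',tt-th,'res',r,((W-O)@R).round(1).tolist())
a=T['image'][180:240,238:352];b=S['image'][185:270,258:372]
cv2.imwrite('pics/'+sys.argv[3],cv2.resize(np.vstack([a,b]),None,fx=4,fy=4,interpolation=cv2.INTER_CUBIC)[:,:,::-1])
E
python3 m.py 0 -11.7 c3.png
```

```text
time_s: 6.47
eef_pos: [500.3, -244.6, 245.0]
ee_rot: [-0.0, 0.997, 0.077, -0.0]
force: [-0.4, 1.1, 0.4]
grip_width: -0.002
grip_force: 0.0
top tile in jig [-0.083372   -9.73920463] yaw -4.174417664731811e-05 res [0.9 0.9 1.1 1. ] [[22.8, 19.4], [22.1, -38.9], [-22.2, -38.7], [-23.0, 19.3]]
scene tile in jig [-0.59767853 -7.23227057] yaw 0.0037573343106960255 res [0.4 0.8 0.2 0.9] [[22.1, 23.1], [22.3, -37.9], [-22.9, -37.5], [-23.9, 23.4]]
```

View pics/c3.png

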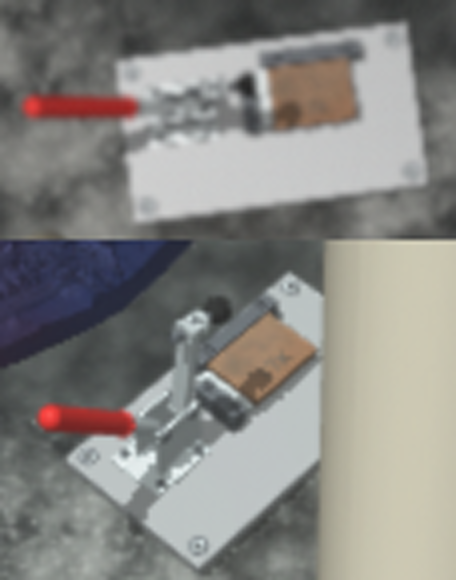

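The tile is flush with the fence (yaw about 0), and its free end is at jig y ≈ -38. Next I'll tap that end.

```bash
python3 -m creep '[[[0,1.2,0,0,0,0],[0,2.6,0,0,0,0],[0,4,0,0,0,0],[0.02,5.4,-0.5,0,0,0],[0.02,6.6,-1.5,0,0,0],[0.02,7.2,-2.7,0,0,0],[0.02,7.32,-4,0,0,0],[0.02,7.32,-5,0,0,0],[0.02,7.32,-5.7,0,0,0],[0.02,7.32,-6,0,0,0],[0.02,7.32,-6,0,0,0],[0.02,7.32,-6,0,0,0]]]'
python3 -m creep '[[[-0.012,0.08,0,0,0,0],[-0.025,0.16,0,0,0,0],[-0.037,0.24,0,0,0,0],[-0.05,0.32,0,0,0,0],[-0.062,0.4,0,0,0,0],[-0.07,0.45,0,0,0,0],[-0.077,0.49,0,0,0,0],[-0.083,0.53,0,0,0,0],[-0.089,0.57,0,0,0,0],[-0.095,0.61,0,0,0,0],[-0.102,0.65,0,0,0,0],[-0.108,0.69,0,0,0,0],[-0.114,0.73,0,0,0,0],[-0.119,0.76,0,0,0,0],[-0.123,0.79,0,0,0,0],[-0.128,0.82,0,0,0,0],[-0.128,0.82,0,0,0,0]]]'
```

```text
time_s: 7.57
eef_pos: [501.3, -61.1, 96.3]
ee_rot: [0.0, 0.997, 0.078, 0.0]
force: [-0.4, -0.2, 1.3]
grip_width: -0.002
grip_force: 0.0
time_s: 8.98
eef_pos: [497.9, -40.9, 95.4]
ee_rot: [-0.0, 0.997, 0.077, -0.0]
force: [0.2, 0.1, 0.3]
grip_width: -0.001
grip_force: 0.0
```

```bash
python3 -m creep '[[[-0.005,0.03,0,0,0,0],[-0.009,0.06,0,0,0,0],[-0.014,0.09,0,0,0,0],[-0.014,0.09,0,0,0,0]]]'|sed -n 2,4p;python3 -m creep '[[[-0.004,0.025,0,0,0,0],[-0.008,0.05,0,0,0,0],[-0.008,0.05,0,0,0,0]]]'|sed -n 2,4p;python3 -m creep '[[[-0.003,0.02,0,0,0,0],[-0.006,0.04,0,0,0,0],[-0.006,0.04,0,0,0,0]]]'|sed -n 2,4p
```

```text
eef_pos: [497.5, -38.7, 95.4]
ee_rot: [-0.0, 0.997, 0.077, 0.0]
force: [-1.1, -0.3, 0.5]
eef_pos: [497.3, -37.5, 95.4]
ee_rot: [-0.0, 0.997, 0.077, -0.0]
force: [-0.5, 0.3, -0.4]
eef_pos: [497.2, -36.6, 95.4]
ee_rot: [0.0, 0.997, 0.077, -0.0]
force: [1.4, 0.1, -0.3]
```

```bash
python3 -m creep '[[[-0.003,0.02,0,0,0,0],[-0.006,0.04,0,0,0,0],[-0.006,0.04,0,0,0,0]]]'|sed -n 2,4p;python3 -m creep '[[[-0.003,0.02,0,0,0,0],[-0.006,0.04,0,0,0,0],[-0.006,0.04,0,0,0,0]]]'|sed -n 2,4p
```

```text
eef_pos: [497.0, -35.6, 95.4]
ee_rot: [0.0, 0.997, 0.077, 0.0]
force: [-0.7, -1.4, 0.1]
eef_pos: [496.9, -34.5, 95.4]
ee_rot: [0.0, 0.997, 0.077, 0.0]
force: [0.4, -1.1, -0.6]
```

```bash
python3 -m creep '[[[-0.003,0.02,0,0,0,0],[-0.006,0.04,0,0,0,0],[-0.006,0.04,0,0,0,0]]]'|sed -n 2,4p;python3 -m creep '[[[-0.003,0.02,0,0,0,0],[-0.006,0.04,0,0,0,0],[-0.006,0.04,0,0,0,0]]]'|sed -n 2,4p
```

```text
eef_pos: [496.7, -33.5, 95.4]
ee_rot: [-0.0, 0.997, 0.077, -0.0]
force: [-0.1, -1.6, -0.4]
eef_pos: [496.6, -32.5, 95.4]
ee_rot: [-0.0, 0.997, 0.077, -0.0]
force: [-0.2, -0.8, -0.0]
```

```bash
python3 -m creep '[[[-0.003,0.02,0,0,0,0],[-0.006,0.04,0,0,0,0],[-0.006,0.04,0,0,0,0]]]'|sed -n 2,4p;python3 -m creep '[[[-0.003,0.02,0,0,0,0],[-0.006,0.04,0,0,0,0],[-0.006,0.04,0,0,0,0]]]'|sed -n 2,4p
```

```text
eef_pos: [496.4, -31.5, 95.4]
ee_rot: [-0.0, 0.997, 0.077, -0.0]
force: [-0.4, -1.6, 0.4]
eef_pos: [496.2, -30.5, 95.4]
ee_rot: [-0.0, 0.997, 0.077, -0.0]
force: [-1.4, -1.6, -0.7]
```

```bash
python3 -m creep '[[[-0.003,0.02,0,0,0,0],[-0.006,0.04,0,0,0,0],[-0.006,0.04,0,0,0,0]]]'|sed -n 2,4p;python3 m.py 0 -3 c4.png
```

```text
eef_pos: [496.1, -29.5, 95.4]
ee_rot: [-0.0, 0.997, 0.077, 0.0]
force: [-0.6, -2.2, 0.0]
top tile in jig [ 0.36716061 -1.56789591] yaw -0.054970831871664266 res [6.1 5.5 7.1 2.7] [[28.1, 32.1], [16.6, -29.7], [-25.3, -37.2], [-17.9, 28.6]]
scene tile in jig [-0.40902015 -4.32607534] yaw 0.03210112424145237 res [5.9 8.3 8.6 8.9] [[26.1, 29.5], [17.0, -39.3], [-13.7, -37.6], [-31.1, 30.1]]
```

View pics/c4.png

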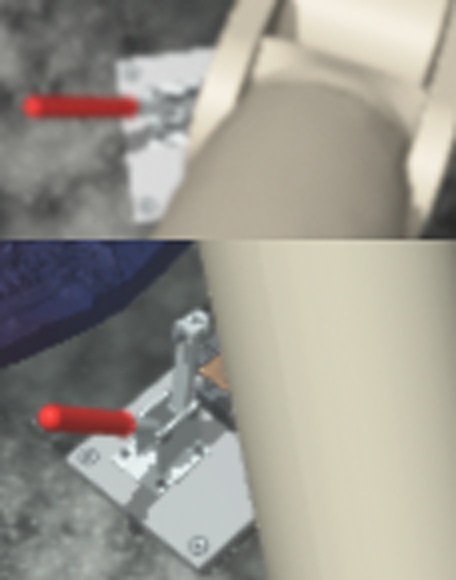

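The arm hides the tile, and only its corner shows at crop (215,370). The force is about 2 N, which is a sliding push, so I'll continue.

```bash
python3 -m creep '[[[-0.003,0.02,0,0,0,0],[-0.006,0.04,0,0,0,0],[-0.006,0.04,0,0,0,0]]]'|sed -n 2,4p;python3 -m creep '[[[-0.003,0.02,0,0,0,0],[-0.006,0.04,0,0,0,0],[-0.006,0.04,0,0,0,0]]]'|sed -n 2,4p
```

```text
eef_pos: [496.0, -28.5, 95.4]
ee_rot: [0.0, 0.997, 0.077, -0.0]
force: [-0.9, -2.3, 0.3]
eef_pos: [495.9, -28.0, 95.4]
ee_rot: [0.001, 0.997, 0.078, 0.0]
force: [-0.8, -7.0, -0.7]
```

```bash
python3 -m creep '[[[0.05,-0.3,0,0,0,0],[0.12,-0.8,0,0,0,0],[0.15,-1,0.8,0,0,0],[0.15,-1,2,0,0,0],[0.15,-1.5,3.5,0,0,0],[0.15,-2.5,5,0,0,0],[0.15,-4,6,0,0,0],[0.15,-5.5,6,0,0,0],[0.15,-7,6,0,0,0],[0.15,-8.3,6,0,0,0],[0.15,-8.8,6,0,0,0],[0.15,-8.8,6,0,0,0],[0.15,-8.8,6,0,0,0]]]' | head -2
python3 m.py 0 0 c5.png
```

```text
time_s: 13.25
eef_pos: [499.4, -247.8, 245.1]
top tile in jig [ 0.1011669  -0.16025471] yaw -0.008823396605383532 res [0.8 0.2 0.2 0.5] [[22.2, 29.2], [22.5, -30.4], [-22.5, -29.9], [-21.8, 30.4]]
scene tile in jig [-0.51850282  0.22838832] yaw 0.0009480497511981101 res [0.8 0.5 0.9 1.2] [[22.7, 30.0], [21.8, -29.3], [-23.0, -28.9], [-23.7, 29.1]]
```

View pics/c5.png

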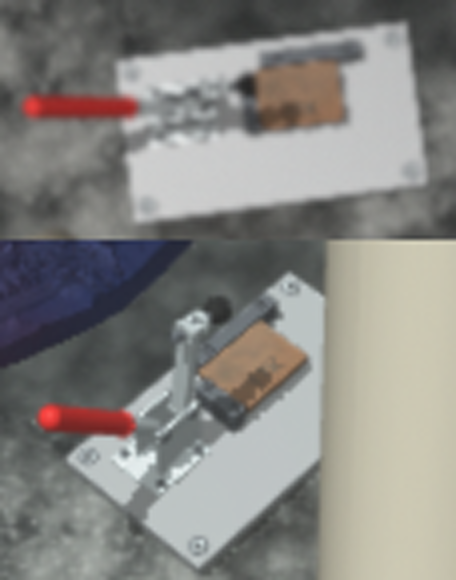

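The tile is seated to within measurement: yaw about 0, offset under 0.5 mm, and no drift off the fence. Now I'll locate the grip.

Run:
```python
from h import *
T=ctrl.capture('top');S=ctrl.capture('scene')
O=np.array([488.7,7.6]);th=.155;R=np.array([[np.cos(th),-np.sin(th)],[np.sin(th),np.cos(th)]])
A=[]
for c in(T,S):
    h=cv2.cvtColor(c['image'],cv2.COLOR_RGB2HSV);m=((h[:,:,1]>130)&(h[:,:,2]>70)&((h[:,:,0]<6)|(h[:,:,0]>174))).astype(np.uint8)
    m[:195]=0;m[245:]=0;m[:,:235]=0;m[:,300:]=0
    p=np.argwhere(m)[:,::-1].astype(np.float32)
    l=cv2.fitLine(p,cv2.DIST_L2,0,.01,.01).ravel();t=(p-l[2:])@l[:2]
    e=[l[2:]+l[:2]*t.min(),l[2:]+l[:2]*t.max()]
    e=sorted(e,key=lambda q:q[0]); A.append(e+[p.mean(0)])
for i,n in enumerate(['tip','root','mid']):
    (o1,d1),(o2,d2)=ray(T,*A[0][i]),ray(S,*A[1][i])
    s=np.linalg.lstsq(np.array([d1,-d2]).T,o2-o1,rcond=None)[0];a,b=o1+d1*s[0],o2+d2*s[1];X=(a+b)/2
    print(n,X.round(1),'jig',(R.T@(X[:2]-O)).round(1),'gap',np.linalg.norm(a-b).round(1))
for q in(.0,.15,.85):
  a=.94-q;y=92+105*np.cos(a)-7.5*np.sin(a);z=50+105*np.sin(a)+7.5*np.cos(a);print(q,y,z,O+R@[0,y])
```

```text
tip [464.6 180.6 142.4] jig [  2.9 174.7] gap 3.0
root [469.7 117.7  76.1] jig [ -1.7 111.7] gap 3.4
mid [466.8 151.8 112.2] jig [  0.7 145.9] gap 0.1
0.0 147.87105687522697 139.2170107302702 [465.87165156 153.69830926]
0.15 160.57610860035274 129.8659334712406 [463.91024441 166.25104686]
0.85 195.90094784727432 66.90689316338111 [458.45679222 201.15239536]
```

```bash
python3 -m creep '[[[0,1,0.8,0,0,0],[-0.1,2.5,0.8,0,0,0],[-0.2,4,0.8,0,0,0],[-0.3,5.6,0.8,0,0,0],[-0.5,7.2,0.8,0,0,0],[-0.6,8.8,0.8,0,0,0],[-0.8,10.4,0.8,0,0,0],[-0.9,12,0.8,0,0,0],[-1.1,13.6,0.8,0,0,0],[-1.2,15,0.8,0,0,0],[-1.39,16,0.8,0,0,0],[-1.39,16.37,0.8,0,0,0],[-1.39,16.37,0.8,0,0,0],[-1.39,16.37,0,0,0,0],[-1.39,16.37,-0.8,0,0,0],[-1.39,16.37,-1.2,0,0,0],[-1.39,16.37,-1.2,0,0,0],[-1.39,16.37,-1.2,0,0,0]]]'
```

```text
time_s: 14.95
eef_pos: [465.1, 161.0, 215.7]
ee_rot: [0.0, 0.997, 0.077, -0.0]
force: [0.3, -0.8, 0.5]
grip_width: 0.003
grip_force: 0.0
```

```bash
python3 -m creep '[[[0,0,-0.18,0,0,0],[0,0,-0.36,0,0,0],[-0.02,0.1,-0.47,0,0,0],[-0.03,0.2,-0.58,0,0,0],[-0.047,0.3,-0.69,0,0,0],[-0.062,0.395,-0.8,0,0,0],[-0.074,0.474,-0.92,0,0,0],[-0.086,0.553,-1.04,0,0,0],[-0.1,0.632,-1.17,0,0,0],[-0.111,0.711,-1.29,0,0,0],[-0.111,0.711,-1.29,0,0,0]]]'
python3 -m creep '[[[-0.01,0.064,-0.14,0,0,0],[-0.02,0.128,-0.28,0,0,0],[-0.03,0.193,-0.41,0,0,0],[-0.04,0.257,-0.55,0,0,0],[-0.047,0.3,-0.7,0,0,0],[-0.054,0.346,-0.84,0,0,0],[-0.061,0.39,-0.99,0,0,0],[-0.068,0.435,-1.13,0,0,0],[-0.068,0.435,-1.13,0,0,0]]]'
```

```text
time_s: 15.87
eef_pos: [461.7, 179.8, 182.4]
ee_rot: [-0.0, 0.997, 0.078, -0.001]
force: [-0.1, 0.9, 1.3]
grip_width: 0.0
grip_force: 0.6
time_s: 16.62
eef_pos: [460.1, 190.5, 154.1]
ee_rot: [0.0, 0.997, 0.077, -0.001]
force: [0.2, 0.2, 1.0]
grip_width: 0.003
grip_force: 0.4
```

```bash
python3 -m creep '[[[-0.006,0.04,-0.12,0,0,0],[-0.012,0.08,-0.24,0,0,0],[-0.018,0.12,-0.36,0,0,0]]]'|sed -n 2,4p;python3 -m creep '[[[0,0,-0.05,0,0,0],[0,0,-0.1,0,0,0]]]'|sed -n 2,4p
```

```text
eef_pos: [459.8, 193.2, 145.6]
ee_rot: [0.0, 0.997, 0.077, -0.0]
force: [0.5, -2.5, 2.3]
eef_pos: [459.8, 193.3, 143.2]
ee_rot: [0.0, 0.997, 0.077, -0.0]
force: [-0.8, 0.9, 2.6]
```

```bash
python3 m.py 0 0 c6.png >/dev/null; python3 -c "
import cv2;a=cv2.imread('pics/c6.png');print(a.shape)"
```

```text
(580, 456, 3)
```

View pics/c6.png

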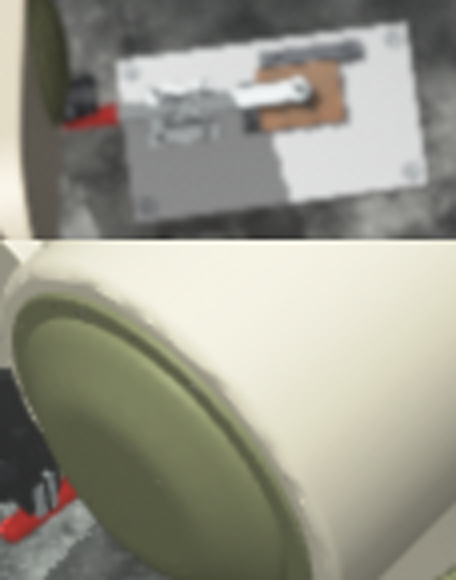

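The clamp arm has swung over the tile (foot at crop (303,88)) and the fingertip is on the grip. I'll press on until the force shows it is home.

```bash
python3 -m creep '[[[0,0,-0.05,0,0,0],[0,0,-0.1,0,0,0],[0,0,-0.1,0,0,0]]]'|sed -n 2,4p;python3 -m creep '[[[0,0,-0.05,0,0,0],[0,0,-0.05,0,0,0]]]'|sed -n 2,4p
```

```text
eef_pos: [459.8, 193.6, 140.9]
ee_rot: [-0.0, 0.997, 0.077, -0.0]
force: [-2.5, 1.3, 5.0]
eef_pos: [459.8, 193.7, 139.7]
ee_rot: [-0.0, 0.997, 0.077, -0.0]
force: [-3.2, 1.8, 5.6]
```

```bash
python3 -m creep '[[[0,0,-0.05,0,0,0],[0,0,-0.05,0,0,0]]]'|sed -n 2,4p;python3 -m creep '[[[0,0,-0.05,0,0,0],[0,0,-0.05,0,0,0]]]'|sed -n 2,4p
```

```text
eef_pos: [459.8, 193.8, 138.8]
ee_rot: [-0.001, 0.997, 0.077, 0.0]
force: [-4.4, 3.3, 8.8]
eef_pos: [459.9, 193.9, 138.4]
ee_rot: [-0.001, 0.997, 0.077, 0.0]
force: [-6.9, 2.1, 18.1]
```

It has reached a hard stop at 18 N, so the handle is home. I'll lift off and check.

```bash
python3 -m creep '[[[0,0,0.3,0,0,0],[0,0,0.9,0,0,0],[0,0,2,0,0,0],[0,0,3.5,0,0,0],[0,0,5,0,0,0],[0,1,6,0,0,0],[0,2.3,6,0,0,0],[-0.3,3.6,6,0,0,0],[-1,4.9,6,0,0,0],[-1.5,6,6,0,0,0],[-2,7,6,0,0,0],[-2,7,6,0,0,0],[-2,7,6,0,0,0]]]'; python3 m.py 0 0 c7.png
```

```text
time_s: 18.97
eef_pos: [409.3, 369.2, 286.8]
ee_rot: [0.0, 0.997, 0.078, -0.0]
force: [-0.1, -0.6, -0.6]
grip_width: -0.0
grip_force: 0.0
top tile in jig [-0.09463472 -0.53979341] yaw -0.00844410321044678 res [1.5 0.5 0.6 0.9] [[22.2, 27.8], [22.3, -30.2], [-22.3, -30.2], [-22.6, 30.5]]
scene tile in jig [-0.212618    2.02858004] yaw 0.19393235316158855 res [0.2 2.8 1.9 1.6] [[15.9, 35.7], [25.2, -21.6], [-15.5, -33.3], [-26.5, 27.3]]
```

View pics/c7.png

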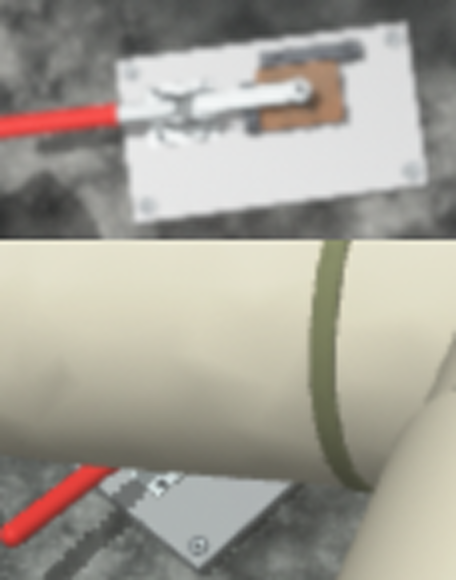

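The clamp is down with its foot on the tile, and the tile has not moved. One check of the handle angle, then I'll hand in.

Run:
```python
from h import *
c=ctrl.capture('top');O=np.array([488.7,7.6]);th=.155;R=np.array([[np.cos(th),-np.sin(th)],[np.sin(th),np.cos(th)]])
h=cv2.cvtColor(c['image'],cv2.COLOR_RGB2HSV);m=((h[:,:,1]>130)&(h[:,:,2]>70)&((h[:,:,0]<6)|(h[:,:,0]>174))).astype(np.uint8)
m[:195]=0;m[225:]=0;m[:,:215]=0;m[:,300:]=0
p=np.argwhere(m)[:,::-1];print('mask x',p[:,0].min(),p[:,0].max())
for q in(.6,.7,.78,.85):
    a=.94-q;print(q,[proj(c,[*(O+R@[0,92+r*np.cos(a)]),50+r*np.sin(a)]).round(1) for r in(36,125)])
```

```text
mask x 236 266
0.6 [array([266.9, 207.7]), array([234.5, 210.5])]
0.7 [array([266.7, 207.9]), array([234.2, 211.2])]
0.78 [array([266.6, 208. ]), array([234.2, 211.7])]
0.85 [array([266.6, 208.1]), array([234.5, 212. ])]
```

```bash
python3 -c "
from rig import ctrl
print(ctrl.finish_job())"
```

```text
the job is handed in; nothing more can be done
None
```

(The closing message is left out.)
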